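# Turn a binder's divider leaf over to the other side

## Robot

A 7-joint arm with a two-finger parallel gripper is mounted at the origin on a cart in front of the work surface, level with it; the furniture and walls round the work are solid. World frame = base frame: x ahead of the robot, y to its left, z up, the work surface at z = 0. Lengths are in m, angles in rad, forces in N, time in s.
With the tool pointing down it reaches from about 0.4 to 0.85 m from the base axis. Payload 10.4 kg.
Tool frame: the origin (TCP) lies midway between the tips of the shut fingers; the grasp point (between the pads) lies 19 mm behind it; z points along the fingers, y is the line along which they close (so a half turn about z gives the same grasp; the last joint's range is limited). The gripper opens to 87 mm and grips with 3 to 60 N. Pads are 19 mm wide; open, the fingers measure 117 mm over their backs; the gripper's body (75 mm by 190 mm) begins 51 mm behind the grasp point.
Start: joints at [-1.172, 0.332, -0.065, 1.46, 0.022, 1.35, -0.088], TCP at [0.256, 0.57, 0.183] pointing down, gripper open.
Joint ranges: [-2.6, 2.6], [-0.5, 2.12], [-1.47, 1.34], [0.16, 2.42], [-1.27, 4.41], [0.06, 2.06], [-2.6, 2.6]. Speed limits (rad/s): [2.22, 2.22, 2.79, 2.79, 3.14, 3.14, 3.14].

## Interface

Orientations are given as a unit quaternion [x, y, z, w].
In Python, from bench import r gives the robot as it stands.
- The arm moves only by the tool apply_moves, never from a script. Its argument "steps" is a list of rows, each a list of 7 numbers: the turn, a rotation vector about the tool's x, y, z in rad, then the shift along the tool's x, y, z in mm, then the opening, from -1 (shut) to 1 (fully open). In form: [[ax, ay, az, x, y, z, claw], ...]. A call has 1 to 20 rows; each row is the pose to reach, as a shift and turn from the pose commanded when the call began, along the tool's axes at that moment; what a row does not reach only later rows make up. A row lasts 1/12 s, in which the tool goes at most 41.7 mm and 7.16 degrees, less where a joint would pass 70% of its speed; a pose out of reach is approached as far as the arm can. A call with a gripper value outside its range is refused whole. The fingers move at their own pace and stop on an object; "force" is the grip in N (left out, the last holds). Time passes only in rows, so rows that repeat a pose let the fingers close. It gives the time, the measured TCP pose, the force, the opening and the grip force at its end, in the units of the state.
- r.read_state(): the state, without advancing time (a new reading comes with each control period).
- r.camera(name): name is "scene" or "top"; returns a dict with "pixels" (420x560x3 uint8, red, green, blue), "z_map" (420x560 float32, m along the optical axis (not along the pixel's ray), 0 where there is no reading), "fovy" (degrees; the focal length in pixels is half the picture's height over the tangent of half this angle, whatever the lens; pixels are square), "cx", "cy" (the principal point, pixels), "position" and "orientation" of the camera in the world. Camera axes: x right, y down, z forward; pixel columns grow to the right and rows downward; lengths in m; the calibration is good to about 2 mm. A picture is of the moment at which its call begins.
- r.close_job(): hands the job in; it is judged then, once.
The state is a dict: "time": time; "joint_positions": joint angles; "joint_vel": joint speeds; "joint_torque": joint torques, N m; "ee_pos": TCP position; "eef_rot": TCP orientation; "ft_force": force on the tool from outside, world axes, zero at the start; "torque": the same for the moment, N m; "width": finger opening in m; "grip_force": force on a finger pad.
Only numpy, scipy, OpenCV 4.12 (cv2) and the standard library are available. Lean on these libraries where they do the work, as an engineer would, in place of code of your own. Each camera call takes 0.05 s, during which the arm holds its last target. There are 200 camera calls.

## Task

The ring binder on the desk lies open, with two stiff grey divider leaves stacked on its right-hand pages. Turn the upper leaf, whose tab is the one farther from the robot, over the rings to the left: push it up from under its tab with the fingertips, push it on over, and press it down until it lies flat on the left-hand pages. Only push, without pinching or forcing the leaf, leave the lower leaf lying on the right, disturb none of the other things, and take the hand away at the end.

Things in the scene. Friction and masses are not known exactly. Their poses are not given: they have to be found in the camera images.
- binder: open ring binder, fixed, 196 mm along its spine, 268 mm across. Origin under the spine's middle, on the mat (z = 0); x along the spine, away from the robot; y to the left-hand pages; the leaves lie on the right, at -y. Yaw -0.4 to -0.1 rad. Pages and covers reach 134 mm to either side; right-hand pages 45 mm high, left-hand pages 50 mm, ring tops 61 mm.
- hinge (a point): middle of the upper leaf's hinge line, 52 mm above the binder's underside; the line runs along the binder's x. Axes as the binder's.
- upper_leaf (a joint): 0 flat on the right-hand pages, 1.57 upright, 3.14 flat on the left-hand pages (its stop); starts at 0 to 0.15. Stiff hinge: the leaf stays at any angle, never falls by itself, and under 2 N at the tab moves it. Flat grey plastic plate, 3 mm thick, 184 mm along the spine, from 14 to 130 mm from the hinge line, plus its tab.
- upper_leaf_tab (a point): middle of the outer edge of the upper leaf's tab, 160 mm from the hinge line, 46 mm from the spine's middle to the binder's +x (the farther tab). Tab 56 mm along the spine, 3 mm thick, 26 mm past pages and cover, only mat or desk under it (50 mm below when flat). Axes turn with the leaf: x along the spine, y to the hinge, z up while it lies on the right.
- lower_leaf (a joint): angle of the lower leaf, under the upper one on the right, where it must stay: 0 flat, growing as it is raised. Its hinge line is 5 mm lower; same size and stiffness as the upper leaf.
- lower_leaf_tab (a point): middle of the outer edge of the lower leaf's tab, 160 mm from the hinge line, 46 mm from the spine's middle to the binder's -x (the tab nearer the robot); 56 mm along the spine, 3 mm thick, 47 mm above the mat.
- mouse: a black wireless mouse, 124 x 76 x 48 mm, left of the binder; origin under its middle; to be left alone
- mug: a white mug with a handle, 95 mm high, right of and behind the binder; origin under its middle; to be left alone
- memo_pad: a square block of notes, 76 x 76 x 17 mm, left of the binder; origin under its middle; to be left alone
- pen: a black ballpoint pen, 138 mm long and 11 mm thick, lying in front of the binder near the desk's edge; origin under its middle; to be left alone
- usb_stick: a memory stick, 57 x 18 x 8 mm, close to the binder's left edge; origin under its middle; to be left alone
- tin: a small hinged tin, 62 x 48 x 19 mm, behind the binder; origin under its middle; to be left alone
- phone: a phone lying face up, 147 x 72 x 8 mm, on the bare desk right of the binder; origin under its middle; to be left alone

How it is judged:
By the outcome, as a careful person would: the job done as asked, in the order asked, and still so for the second after the job is handed in, with the robot touching nothing.
It also fails if it takes over 40 s, if anything falls off the work surface, if the arm or the gripper's body presses on something with over 40 N, if the wrist force passes 120 N, or if a joint passes its speed limit or range.

## Working session

There is one attempt and no reset: what is moved stays moved. The work goes in short steps, Python scripts to look and compute and a tool call to move; the robot and the scene stay as the last step left them, time stands still between calls to the robot, and variables do not carry over. Pictures are saved under pics/ and viewed, at most 10 in all, crops included, and the job is handed in when it is done.

Besides the shell and the picture viewer there is one more tool, called after "Request:" by a JSON object that holds its "op" and its "data". apply_moves: Moves the arm, as the interface text tells. Its arguments: {"type":"object","properties":{"steps":{"type":"array","items":{"type":"array","items":{"type":"number"}}},"force":{"type":"number"}},"required":["steps"]}

```bash
mkdir -p pics; cat > h.py <<'E'
import numpy as np, cv2
from scipy.spatial.transform import Rotation as R
from bench import r
def cam(n):
    c=r.camera(n); c['f']=210/np.tan(np.radians(c['fovy'])/2); return c
def quat(q): return R.from_quat(q)
def pts(c):
    v,u=np.mgrid[:420,:560]; z=c['z_map']
    p=np.stack([(u-c['cx'])/c['f']*z,(v-c['cy'])/c['f']*z,z],-1)
    return p@quat(c['orientation']).as_matrix().T+c['position']
def save(c,n): cv2.imwrite('pics/'+n,c['pixels'][...,::-1])
E
python3 - <<'E'
from h import *
for n in('scene','top'):
    c=cam(n); save(c,n+'0.png'); print(n,c['position'],c['orientation'],c['fovy'],c['cx'],c['cy'])
s=r.read_state(); print({k:np.round(v,3) for k,v in s.items()})
E
```

```text
scene [0.55723738 0.75965935 1.33830333] [ 2.25165977e-02  9.69439513e-01 -2.44294190e-01  6.17740482e-04] 51.47703002425331 287.9741979442735 208.409352663131
top [0.45507543 0.10129867 1.58900438] [-0.69990924  0.71320898 -0.02449757  0.02932372] 49.32869633464788 285.1238758821277 213.96366642182124
{'time': np.float64(0.1), 'joint_positions': array([-1.172,  0.333, -0.065,  1.461,  0.022,  1.35 , -0.089]), 'joint_vel': array([-0.002, -0.002,  0.001, -0.004, -0.001, -0.   ,  0.   ]), 'joint_torque': array([ 2.0000e-03, -6.2455e+01,  2.5000e-02, -3.9071e+01, -6.1000e-02,
        3.7000e-02,  0.0000e+00]), 'ee_pos': array([0.256, 0.57 , 0.183]), 'eef_rot': array([ 0.209,  0.978, -0.001, -0.   ]), 'ft_force': array([ 0.367, -0.48 ,  0.314]), 'torque': array([ 0.019, -0.015, -0.007]), 'grip_force': np.float64(0.0), 'width': np.float64(0.087)}
```

View pics/scene0.png

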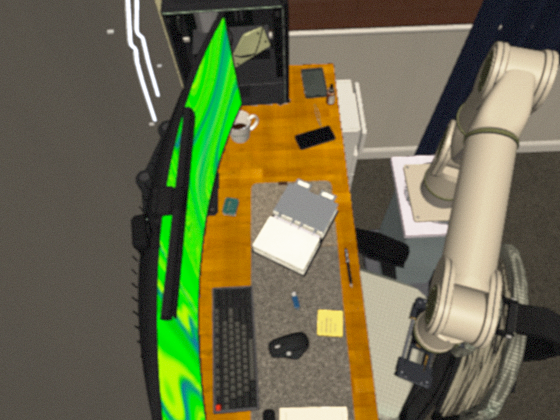

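View pics/top0.png

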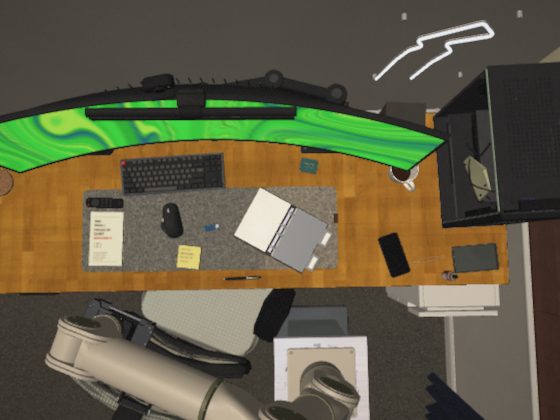

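The binder lies at about (285,230) in the top view. Its grey leaf is at (297,238), with white tabs at (325,240) (farther) and (314,262) (nearer). The curved monitor stands behind the binder and the mug is at (403,175). I'll enlarge both views.

```bash
python3 - <<'E'
from h import *
c=cam('top'); d=cam('scene')
np.savez('a.npz',top=pts(c),scene=pts(d))
a=cv2.resize(c['pixels'][180:280,225:345],None,fx=5,fy=5,interpolation=cv2.INTER_CUBIC)
b=cv2.resize(d['pixels'][170:280,245:345],None,fx=5,fy=5,interpolation=cv2.INTER_CUBIC)
cv2.imwrite('pics/tc.png',a[...,::-1]);cv2.imwrite('pics/sc.png',b[...,::-1])
E
```

```text
(no output)
```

View pics/tc.png

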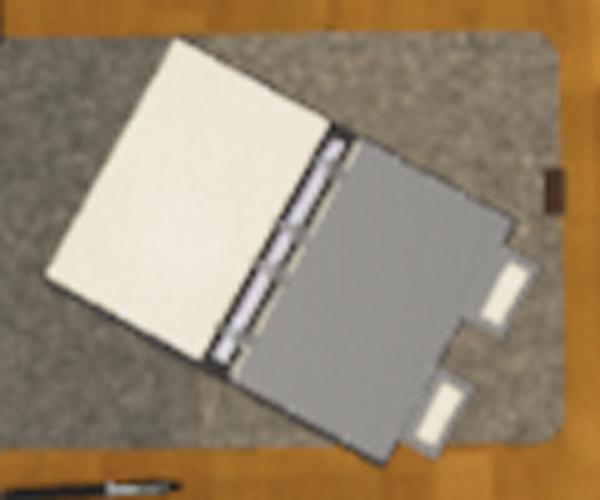

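View pics/sc.png

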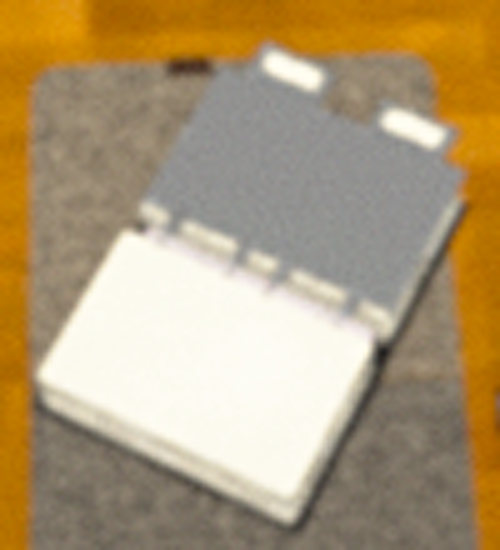

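In the top crop the left-hand page corners are at (178,40), (47,272), (205,362) and (332,125). The far tab's outer corners are at (537,268) and (503,333), the near tab's at (472,383) and (435,457). In the scene crop the far tab's outer edge runs (265,47)-(328,75), and the near tab's (388,100)-(455,132). I'll triangulate these.

```bash
cat >> h.py <<'E'
def ray(c,u,v):
    d=np.array([(u-c['cx'])/c['f'],(v-c['cy'])/c['f'],1.]); return np.array(c['position']),quat(c['orientation']).as_matrix()@d
def atz(c,u,v,z):
    o,d=ray(c,u,v); return o+d*(z-o[2])/d[2]
def tri(r1,r2):
    A=np.array([r1[1],-r2[1]]).T; t=np.linalg.lstsq(A,r2[0]-r1[0],rcond=None)[0]
    p,q=r1[0]+r1[1]*t[0],r2[0]+r2[1]*t[1]; return (p+q)/2,np.linalg.norm(p-q)
E
python3 - <<'E'
from h import *
np.set_printoptions(precision=4,suppress=True)
c=cam('top'); d=cam('scene')
T=lambda x,y:ray(c,225+x/5-.4,180+y/5-.4); S=lambda x,y:ray(d,245+x/5-.4,170+y/5-.4)
Tz=lambda x,y,z:atz(c,225+x/5-.4,180+y/5-.4,z); Sz=lambda x,y,z:atz(d,245+x/5-.4,170+y/5-.4,z)
for n,a,b in [('ut far',(537,268),(265,47)),('ut near',(503,333),(328,75)),('lt far',(472,383),(388,100)),('lt near',(435,457),(455,132)),
  ('page far left',(178,40),(38,385)),('page near left',(47,272),(290,500)),('page nr spine',(205,362),(375,348)),('page far sp',(332,125),(125,232))]:
    print(n,*tri(T(*a),S(*b)),Tz(*a,.05),Sz(*b,.05))
P=[Tz(*a,.05) for a in[(178,40),(47,272),(205,362),(332,125)]]
print('yaw',[np.arctan2(*(v[[1,0]])) for v in(P[0]-P[1],P[3]-P[2])],[np.linalg.norm(v) for v in(P[0]-P[1],P[3]-P[2],P[0]-P[3],P[1]-P[2])])
# depth-based: tab label & leaf plane
z=pts(c); zs=pts(d)
for n,x,y in[('ulabel',505,293),('llabel',440,415),('leaf mid',380,250),('leaf outer',470,300),('leaf inner',330,260),('leftpage',190,200)]:
    u,v=int(225+x/5),int(180+y/5); print(n,np.median(z[v-1:v+2,u-1:u+2].reshape(-1,3),0))
for n,x,y in[('ulabel',295,70),('llabel',415,128),('leaf',290,190)]:
    u,v=int(245+x/5),int(170+y/5); print('S',n,np.median(zs[v-1:v+2,u-1:u+2].reshape(-1,3),0))
# obstacles in top view near: high points
m=(z[...,2]>.1)&(z[...,0]<.95)&(z[...,0]>.2)&(z[...,1]<.3)&(z[...,1]>-.6)
q=z[m]; 
for y0 in np.arange(-.6,.3,.1):
    k=q[(q[:,1]>=y0)&(q[:,1]<y0+.1)]
    if len(k):print(round(y0,1),'minx',k[:,0].min(),'zmax',k[:,2].max())
E
```

```text
ut far [ 0.5046 -0.0452  0.0542] 5.101104771773407e-05 [ 0.5047 -0.0456  0.05  ] [ 0.5044 -0.0479  0.05  ]
ut near [ 0.4619 -0.0216  0.052 ] 0.0006912880420120802 [ 0.4616 -0.0217  0.05  ] [ 0.4621 -0.0229  0.05  ]
lt far [0.4256 0.0006 0.053 ] 0.006046361958933145 [ 0.4285 -0.0001  0.05  ] [ 0.4223 -0.0007  0.05  ]
lt near [0.3791 0.0258 0.0483] 0.0010981413424240422 [0.3797 0.0258 0.05  ] [0.3788 0.0269 0.05  ]
page far left [0.6652 0.1944 0.0371] 0.0008615925313327382 [0.6638 0.1936 0.05  ] [0.6637 0.2001 0.05  ]
page near left [0.5075 0.2845 0.0473] 0.001731507673343857 [0.5082 0.2841 0.05  ] [0.5067 0.2856 0.05  ]
page nr spine [0.4452 0.1793 0.038 ] 0.0011503503789071295 [0.4459 0.1786 0.05  ] [0.4457 0.1847 0.05  ]
page far sp [0.6049 0.0902 0.0457] 0.0010663374742406607 [0.6039 0.0903 0.05  ] [0.6052 0.0923 0.05  ]
yaw [np.float64(-0.5267125464060721), np.float64(-0.5095020546645741)] [np.float64(0.18001952585330055), np.float64(0.18105859054325676), np.float64(0.11941591927549998), np.float64(0.12253493310914705)]
ulabel [ 0.4887 -0.0248  0.0561]
llabel [0.4062 0.0203 0.0489]
leaf mid [0.5172 0.0584 0.0515]
leaf outer [ 0.4826 -0.0013  0.0562]
leaf inner [0.5112 0.0921 0.0534]
leftpage [0.5536 0.1857 0.0524]
S ulabel [ 0.4835 -0.0221  0.0553]
S llabel [0.4036 0.0228 0.0512]
S leaf [0.4926 0.0712 0.0546]
-0.6 minx 0.5193151564950581 zmax 0.4720650659359129
-0.5 minx 0.5169944219630093 zmax 0.47324839502358174
-0.4 minx 0.8265301824892508 zmax 0.20990640695587892
-0.3 minx 0.6860020593777708 zmax 0.5603690025237957
-0.2 minx 0.7116322250483461 zmax 0.5581435899071006
-0.1 minx 0.7407122364253402 zmax 0.5585655343845388
-0.0 minx 0.7538754657039416 zmax 0.5833892148973336
0.1 minx 0.45507543282569834 zmax 1.589004379299751
0.2 minx 0.20003465649132923 zmax 0.6717961071420095
```

The two views agree. Yaw is about -0.515, the tab's middle is at about (0.483, -0.034, 0.053) and the hinge at about (0.522, 0.128). Both cameras give a yaw just outside the quoted range, so I'm going with the measurement. Next is a small planner that turns binder-frame targets into rows.

```bash
cat >> h.py <<'E'
YAW=-.515; H=np.array([.522,.128,.052])
EX=np.array([np.cos(YAW),np.sin(YAW),0]); EY=np.array([-np.sin(YAW),np.cos(YAW),0]); EZ=np.array([0,0,1.])
def P(x,y,z): return H+(x*EX+y*EY)/1000+EZ*(z/1000-.052)   # binder mm, z over mat
def O(th):
    t=np.radians(th); z=np.sin(t)*EY-np.cos(t)*EZ; return R.from_matrix(np.stack([np.cross(EX,z),EX,z],1))
def inb(p):
    d=(np.asarray(p)-H)*1000; return np.round([d@EX,d@EY,p[2]*1000],1)
def rows(targets):  # (pos,rot) list -> rounded rows from the present pose
    s=r.read_state(); p0=np.array(s['ee_pos']); R0=quat(s['eef_rot'])
    for p,o in targets:
        print([float(v) for v in np.r_[np.round((R0.inv()*o).as_rotvec(),2),np.round(R0.inv().apply(p-p0)*1000)]])
E
python3 - <<'E'
from h import *
s=r.read_state(); print(s['time'],inb(s['ee_pos']))
down=O(0)
rows([(np.array([.45,.30,.28]),R.from_euler('z',30,degrees=True)*down),(np.array([.42,.05,.28]),down),(P(50,-215,160),O(30)),(P(50,-215,130),O(55))])
z=np.load('a.npz')['top']
for n,(x0,x1,y0,y1) in dict(mug=(390,418,160,190),phone=(375,412,230,280),usb=(203,219,222,232)).items():
    q=z[y0:y1,x0:x1].reshape(-1,3); q=q[(q[:,2]>.006)&(q[:,2]<.12)]; print(n,inb(q.min(0)),q.min(0),q.max(0))
for u in range(200,360,20): # monitor front
    q=z[90:215,u]; q=q[q[:,2]>.07]; q=q[q[:,0]>.66]; print(u,q[q[:,0].argmin()] if len(q) else None)
E
```

```text
0.3 [-449.4  253.7  183.2]
[-0.0, 0.0, 1.14, -288.0, -167.0, -97.0]
[-0.0, 0.0, 1.66, -363.0, -407.0, -97.0]
[-0.43, 0.4, 1.62, -454.0, -513.0, 23.0]
[-0.79, 0.72, 1.52, -454.0, -513.0, 53.0]
mug [ 344.5 -355.4    6.8] [ 0.64678289 -0.35104488  0.00678639] [ 0.72940786 -0.24062643  0.09775212]
phone [  74.9 -470.7    6. ] [ 0.35536195 -0.31849248  0.00601709] [ 0.50626912 -0.21054235  0.01629449]
usb [-103.3  188.9    6. ] [0.52514663 0.34327489 0.00600051] [0.55287168 0.39292559 0.01797099]
200 [0.75704253 0.29659068 0.57232304]
220 [0.75628541 0.25243054 0.56382152]
240 [0.75592709 0.20686517 0.56180529]
260 [0.75534608 0.16061164 0.56848497]
280 [0.75459331 0.11525877 0.55986147]
300 [0.77471256 0.05984403 0.1937609 ]
320 [ 0.76412338 -0.00179721  0.19343188]
340 [ 0.75043013 -0.06328544  0.19303588]
```

Request:
{"op": "apply_moves", "data": {"steps": [[0, 0, 0.1, -30, -17, -20, -1], [0, 0, 0.2, -60, -35, -40, -1], [0, 0, 0.32, -90, -52, -60, -1], [0, 0, 0.44, -120, -70, -80, -1], [0, 0, 0.56, -150, -87, -97, -1], [0, 0, 0.68, -180, -105, -97, -1], [0, 0, 0.8, -210, -122, -97, -1], [0, 0, 0.92, -240, -140, -97, -1], [0, 0, 1.04, -265, -155, -97, -1], [0, 0, 1.14, -288, -167, -97, -1], [0, 0, 1.2, -300, -200, -97, -1], [0, 0, 1.28, -310, -235, -97, -1], [0, 0, 1.36, -320, -270, -97, -1], [0, 0, 1.44, -330, -305, -97, -1], [0, 0, 1.52, -340, -340, -97, -1], [0, 0, 1.6, -350, -375, -97, -1], [0, 0, 1.66, -363, -407, -97, -1], [0, 0, 1.66, -363, -407, -97, -1], [0, 0, 1.66, -363, -407, -97, -1]]}}

```text
time: 1.88
ee_pos: [0.4205, 0.0489, 0.2809]
eef_rot: [0.864, 0.504, 0.001, -0.0]
ft_force: [0.7, 0.6, -0.2]
width: 0.0004
grip_force: 0.0
```

```bash
python3 - <<'E'
from h import *
s=r.read_state(); print(s['time'],inb(s['ee_pos']),np.round(s['ee_pos'],3),np.round(s['joint_positions'],2),s['width'])
rows([(P(50,-150,200),O(20)),(P(50,-215,160),O(45)),(P(50,-215,120),O(55)),(P(50,-190,60),O(55))])
E
```

```text
1.8833 [ -49.4 -118.9  280.9] [0.42  0.049 0.281] [-0.69 -0.2   0.4   1.8   0.08  1.52 -0.81] 0.0004179618113778363
[-0.0, 0.35, 0.0, -31.0, 99.0, 81.0]
[-0.0, 0.78, 0.0, -96.0, 99.0, 121.0]
[-0.0, 0.96, 0.0, -96.0, 99.0, 161.0]
[-0.0, 0.96, 0.0, -72.0, 99.0, 221.0]
```

Request:
{"op": "apply_moves", "data": {"steps": [[0, 0.08, 0, -10, 25, 10, -1], [0, 0.17, 0, -25, 50, 25, -1], [0, 0.26, 0, -40, 75, 40, -1], [0, 0.36, 0, -55, 99, 60, -1], [0, 0.46, 0, -70, 99, 80, -1], [0, 0.56, 0, -85, 99, 100, -1], [0, 0.66, 0, -96, 99, 120, -1], [0, 0.76, 0, -96, 99, 130, -1], [0, 0.86, 0, -96, 99, 140, -1], [0, 0.96, 0, -96, 99, 150, -1], [0, 0.96, 0, -96, 99, 155, -1], [0, 0.96, 0, -96, 99, 160, -1], [0, 0.96, 0, -96, 99, 160, -1], [0, 0.96, 0, -96, 99, 160, -1]]}}

```text
time: 3.05
ee_pos: [0.459, -0.0824, 0.1184]
eef_rot: [0.767, 0.447, 0.396, -0.234]
ft_force: [-0.2, 0.3, 1.3]
width: 0.0006
grip_force: 0.0
```

```bash
python3 - <<'E'
from h import *
s=r.read_state(); print(s['time'],inb(s['ee_pos']),np.round(s['joint_positions'],2),np.degrees((O(0).inv()*quat(s['eef_rot'])).as_rotvec()))
c=cam('top');d=cam('scene')
a=cv2.resize(c['pixels'][170:290,225:385],None,fx=4,fy=4,interpolation=cv2.INTER_CUBIC)
b=cv2.resize(d['pixels'][120:260,230:390],None,fx=4,fy=4,interpolation=cv2.INTER_CUBIC)
cv2.imwrite('pics/t2.png',a[...,::-1]); cv2.imwrite('pics/s2.png',b[...,::-1])
E
```

```text
3.05 [  48.8 -214.1  118.4] [-0.11  0.47  1.03  2.12 -1.19  1.6   0.97] [3.46674398e-01 5.48043549e+01 1.73723761e-02]
```

View pics/t2.png

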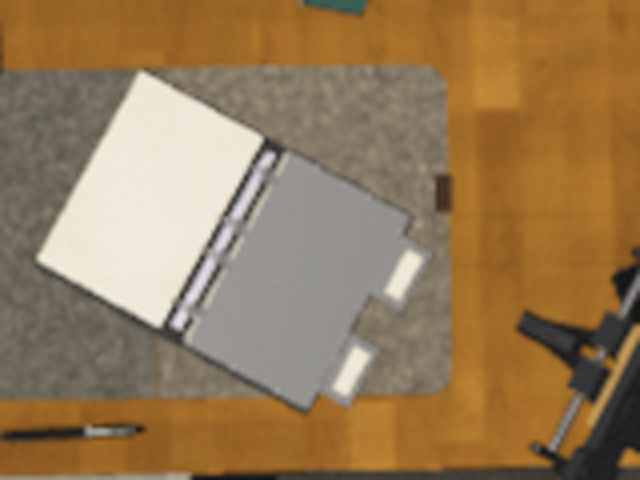

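The tab is still untouched at crop (405,275), and the fingertip is at crop (523,320). I'll check that pixel against the reported TCP.

```bash
python3 - <<'E'
from h import *
c=cam('top');d=cam('scene');s=r.read_state()
print(s['ee_pos'],atz(c,225+523/4-.4,170+320/4-.4,.118),'yaw-check')
for k in(c,d):
    q=quat(k['orientation']).as_matrix().T@(np.array(s['ee_pos'])-k['position']); print(q[0]/q[2]*k['f']+k['cx'],q[1]/q[2]*k['f']+k['cy'])
z=pts(c)
q=z[235:270,350:385].reshape(-1,3); q=q[q[:,2]>.07]; b=(q-H)*1000@np.stack([EX,EY],1); i=b[:,1].argmax(); print('tip depth',b[i],q[i])
E
```

```text
[ 0.46091037 -0.08040096  0.12208538] [ 0.44861443 -0.11249038  0.118     ] yaw-check
345.3744303888971 245.93135406035233
310.09465003224267 158.87945910493494
tip depth [-45.09262852 -56.20065423] [0.45507543 0.10129867 1.58900438]
```

View pics/s2.png

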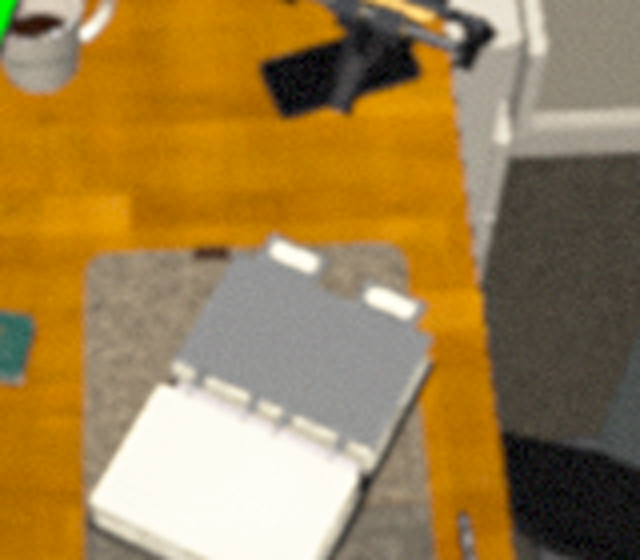

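The visible tip is at top px (355.5,250) and scene px (315,146.5). The reported TCP projects to (345,246) and (310,159), a mismatch of about 35 mm. I need to sort this out before touching anything.

```bash
python3 - <<'E'
from h import *
np.set_printoptions(precision=4,suppress=True)
c=cam('top');d=cam('scene');s=r.read_state()
print(s['ee_pos'],s['time'])
print(tri(ray(c,355.5,250),ray(d,315,146.6)))
zt,zs=pts(c),pts(d)
print('top depth'); print(zt[248:253,353:362].reshape(-1,3)[zt[248:253,353:362,2].ravel()>.05])
print('scene'); q=zs[138:150,311:321].reshape(-1,3); print(q[q[:,2]>.05][::4])
for k in(c,d):
    q=quat(k['orientation']).as_matrix().T@(np.array([.256,.57,.183])-k['position']); print('start',q[0]/q[2]*k['f']+k['cx'],q[1]/q[2]*k['f']+k['cy'])
    print('base px',[ (lambda q:(q[0]/q[2]*k['f']+k['cx'],q[1]/q[2]*k['f']+k['cy']))(quat(k['orientation']).as_matrix().T@(np.array([0,0,0.])-k['position']))])
# mat & desk edge directions in world (top)
for a,b in[((90,193),(330,188)),((90,270),(330,269)),((0,292),(500,286))]:
    A,B=atz(c,*a,0),atz(c,*b,0); print('edge',A[:2],B[:2],np.arctan2(B[0]-A[0],-(B[1]-A[1])))
cv2.imwrite('pics/base.png',cv2.resize(c['pixels'][270:420,225:425],None,fx=4,fy=4)[...,::-1])
E
```

```text
[ 0.4608 -0.0805  0.122 ] 3.35
(array([ 0.4456, -0.1074,  0.1539]), np.float64(0.0038303846853174773))
top depth
[[ 0.4538 -0.1054  0.1605]
 [ 0.4537 -0.1108  0.1448]
 [ 0.4537 -0.1121  0.1569]
 [ 0.4536 -0.1145  0.162 ]
 [ 0.4536 -0.1174  0.1631]
 [ 0.4535 -0.1206  0.1624]
 [ 0.4507 -0.1065  0.1518]
 [ 0.4506 -0.1095  0.1531]
 [ 0.4506 -0.1119  0.1578]
 [ 0.4505 -0.115   0.1579]
 [ 0.4505 -0.1177  0.1605]
 [ 0.4504 -0.1201  0.1651]
 [ 0.4503 -0.1236  0.1622]
 [ 0.4476 -0.103   0.1538]
 [ 0.4475 -0.1061  0.1544]
 [ 0.4475 -0.1087  0.1579]
 [ 0.4475 -0.1118  0.158 ]
 [ 0.4474 -0.1147  0.1592]
 [ 0.4473 -0.1177  0.16  ]
 [ 0.4473 -0.12    0.1649]
 [ 0.4473 -0.1227  0.1678]
 [ 0.4445 -0.1026  0.156 ]
 [ 0.4445 -0.1057  0.1567]
 [ 0.4444 -0.1083  0.1598]
 [ 0.4444 -0.1115  0.1592]
 [ 0.4443 -0.1147  0.1585]
 [ 0.4443 -0.1175  0.1607]
 [ 0.4442 -0.1198  0.1661]
 [ 0.4442 -0.1224  0.1688]
 [ 0.4413 -0.1059  0.1545]
 [ 0.4413 -0.108   0.1612]
 [ 0.4413 -0.1113  0.1598]
 [ 0.4412 -0.1141  0.162 ]
 [ 0.4412 -0.1172  0.1618]
 [ 0.4411 -0.1198  0.1653]
 [ 0.4411 -0.1231  0.164 ]]
scene
[[ 0.446
[... 221 characters left out ...]
1161  0.1677]
 [ 0.4372 -0.1145  0.1689]
 [ 0.4498 -0.1183  0.1592]
 [ 0.437  -0.1142  0.1638]
 [ 0.4471 -0.1119  0.162 ]
 [ 0.4328 -0.1184  0.1523]
 [ 0.4468 -0.1125  0.1557]
 [ 0.4325 -0.1184  0.1467]
 [ 0.4473 -0.1063  0.1586]
 [ 0.4542 -0.1028  0.1582]
 [ 0.4404 -0.1062  0.1526]]
start 135.6054513104839 317.3802429631146
base px [(np.float64(321.0479920537861), np.float64(382.97461591987474))]
start 408.3514988653495 352.45038477567977
base px [(np.float64(440.35173347129233), np.float64(191.80417335465407))]
edge [0.6632 0.7941] [ 0.6644 -0.0476] 0.0014511876881440602
edge [0.3947 0.7904] [ 0.383  -0.0403] -0.01406286535927433
edge [0.3248 1.1013] [ 0.3144 -0.6216] -0.006002820169388445
```

View pics/base.png

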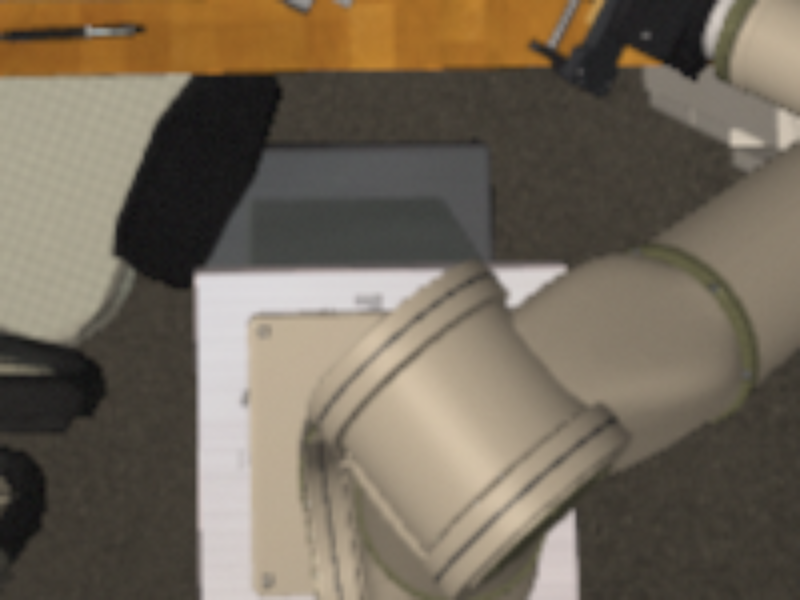

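The camera frame matches the base and mat edges, and the heights agree too. So the gap seems to lie along the finger itself: the visible dark part ends about 40 mm short of the reported TCP. I'll check the depth map along the finger.

```bash
python3 - <<'E'
from h import *
np.set_printoptions(precision=0,suppress=True,linewidth=220)
s=r.read_state(); p=np.array(s['ee_pos']); o=quat(s['eef_rot'])
print(s['joint_positions'])
for n in('top','scene'):
    c=cam(n); z=pts(c); m=(z[...,2]>.02)&(np.linalg.norm(z-p,axis=-1)<.13)&(((z-H)@EY)<-.168)
    q=o.inv().apply(z[m]-p)*1000
    print(n,len(q))
    for a in range(-130,40,10):
        k=q[(q[:,2]>=a)&(q[:,2]<a+10)]
        if len(k): print(a,len(k),'x',k[:,0].min(),k[:,0].max(),'y',k[:,1].min(),k[:,1].max())
c=cam('scene'); cv2.imwrite('pics/s3.png',cv2.resize(c['pixels'][115:175,285:345],None,fx=10,fy=10,interpolation=cv2.INTER_NEAREST)[...,::-1])
E
```

```text
[-0.  0.  1.  2. -1.  2.  1.]
top 225
-130 26 x 6.323411085080772 43.52860562282692 y -30.809286524709634 25.19223152664228
-120 54 x -10.821266525538455 42.32749038263295 y -38.870310089526534 37.11520126314037
-110 3 x 8.140910366751221 14.85000328947926 y 9.668575529910141 14.801799572941015
-100 23 x -6.825891963360031 14.128646457016803 y -12.121479384182805 22.07388724585863
-90 36 x -7.224242935913861 19.078307171559345 y -10.91488696495818 18.234781462849668
-80 26 x 4.453399412512697 17.223156829322757 y -8.005860777846987 16.933000829483845
-70 18 x 5.81763627931047 15.745747583012758 y -6.630948238201904 14.5475253907071
-60 19 x 5.087088341015266 14.469982791437683 y -4.692869705603389 13.072440405754099
-50 17 x 4.759545677949028 13.490588604324657 y -4.813865409922763 13.775937325335299
-40 3 x 6.805879981070603 10.274497011613471 y -0.38736109474181674 10.924498922251962
scene 295
-130 17 x -19.66042720408655 42.405718531919675 y -31.101243149580085 21.76187066421197
-120 82 x -27.358045604065428 44.76138662528393 y -45.84385837126925 37.77615382474284
-110 45 x -6.95823148653764 20.201325014641505 y -25.465412780141264 31.243753937135015
-100 29 x -7.399772405478036 18.4740220777165 y -16.58224155348612 19.43025822109376
-90 31 x -0.5705602684908734 16.41329720174611 y -12.094730552578175 17.096782982052442
-80 26 x -4.9727019081944395 15.33185028022894 y -10.492027709900924 14.616348321130936
-70 23 x -6.947318982444906 13.972675194612785 y -7.969804734462302 14.194122988414696
-60 20 x -9.98977123971383 15.370926017831557 y -6.997907149290389 11.410746410008665
-50 20 x -5.29270744399041 15.076637921450532 y -6.638441697432043 11.765857201723442
-40 2 x 7.740863310920254 10.116353566627685 y -3.54321912751014 6.736610930328818
```

View pics/s3.png

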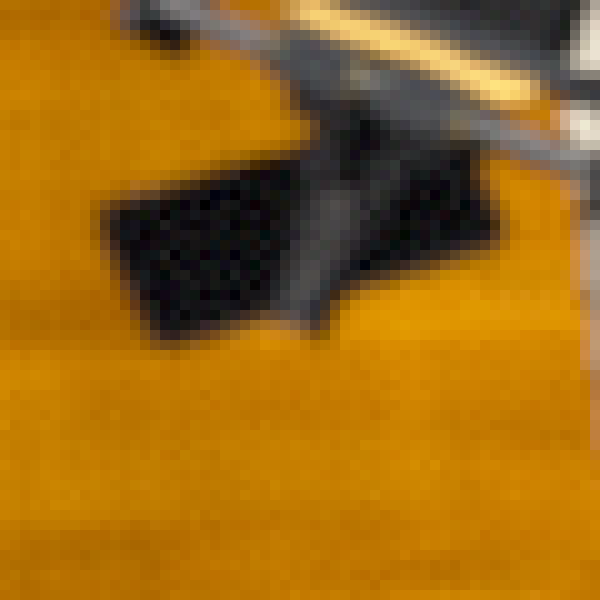

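The finger is about 20 mm wide and ends about 40 mm behind the reported TCP. The gripper body starts at -112 mm rather than -70, so the whole hand looks offset along tool z. The saved cloud from the start, with the tool vertical, can test that.

```bash
python3 - <<'E'
from h import *
np.set_printoptions(precision=0,suppress=True)
a=np.load('a.npz'); p=np.array([.256,.57,.183]); o=quat([.209,.978,0,0])
for n in('scene','top'):
    z=a[n]; q=o.inv().apply(z.reshape(-1,3)-p)*1000; q=q[(abs(q[:,0])<60)&(abs(q[:,1])<110)&(q[:,2]<100)&(q[:,2]>-200)]
    for b in range(-200,100,10):
        k=q[(q[:,2]>=b)&(q[:,2]<b+10)]
        if len(k): print(n,b,len(k),np.r_[k[:,0].min(),k[:,0].max(),k[:,1].min(),k[:,1].max()])
E
```

```text
scene -200 1 [-34. -34.  16.  16.]
scene -180 2 [-25. -23.  17.  17.]
scene -170 11 [-28. -22.   7.  19.]
scene -160 684 [-41.  34. -94.  96.]
scene -150 228 [-41.  34. -92.  97.]
scene -140 227 [-41.  34. -88.  95.]
scene -130 200 [-41.  34. -82.  87.]
scene -120 17 [-41. -26. -83.  88.]
scene -110 1 [-39. -39.  87.  87.]
top -200 27 [-40.   8. -51.   8.]
top -190 15 [-27.  11. -50. -48.]
top -180 16 [-27.  12. -51. -45.]
top -170 26 [-29.  15. -51.  -3.]
top -160 412 [-43.  21. -95.  94.]
top -150 304 [-42.  22. -96.  96.]
top -140 114 [-42.  -3. -92.  93.]
top -130 142 [-42.  -5. -86.  81.]
top -120 31 [-43. -10. -86.  87.]
top -110 2 [-38. -37. -86.  87.]
top -90 6 [-16. -14.  45.  56.]
top -80 3 [-16. -13.  43.  52.]
top -70 4 [-14.  -8.  43.  47.]
top -50 2 [-6. -5. 43. 45.]
```

The start cloud, with the tool vertical, shows the same shift: x and y are centred and the body begins at -110. So the real fingertip seems to sit about 40 mm behind the reported TCP along tool z. I'll go down slowly outside the tab over bare ground, and contact will tell whether the tip is where it looks or where it is reported.

Request:
{"op": "apply_moves", "data": {"steps": [[0, 0, 0, -16, 0, 11, -1], [0, 0, 0, -32, 0, 23, -1], [0, 0, 0, -48, 0, 34, -1], [0, 0, 0, -60, 0, 42, -1], [0, 0, 0, -68, 0, 48, -1], [0, 0, 0, -76, 0, 53, -1], [0, 0, 0, -82, 0, 57, -1], [0, 0, 0, -87, 0, 61, -1], [0, 0, 0, -90, 0, 63, -1], [0, 0, 0, -93, 0, 65, -1], [0, 0, 0, -95, 0, 67, -1], [0, 0, 0, -95, 0, 67, -1]]}}

```text
time: 4.5
ee_pos: [0.46, -0.0813, 0.004]
eef_rot: [0.765, 0.448, 0.398, -0.234]
ft_force: [-0.2, 0.3, 0.8]
width: 0.0006
grip_force: 0.0
```

```bash
cat >> h.py <<'E'
def tip(n='scene'):
    s=r.read_state(); p=np.array(s['ee_pos']); o=quat(s['eef_rot'])
    print('t',round(s['time'],2),'rep',inb(p),'tilt',np.degrees((O(0).inv()*o).as_rotvec()).round(1),'F',np.round(s['ft_force'],1),'q',np.round(s['joint_positions'],2))
    vt=p+o.apply([.002,.003,-.040]); print('visual tip',inb(vt)); return p,o
def leaf():
    c=cam('top'); z=pts(c); b=(z-H)@np.stack([EX,EY],1); out=[]
    return z,b
E
python3 - <<'E'
from h import *
p,o=tip()
for n in('top','scene'):
    z=pts(cam(n)); q=o.inv().apply(z.reshape(-1,3)-p)*1000; q=q[(abs(q[:,0])<25)&(abs(q[:,1])<25)&(z.reshape(-1,3)[:,2]>.02)&(q[:,2]<0)&(q[:,2]>-80)]
    print(n,np.percentile(q,[0,5,95,100],axis=0).round())
E
```

```text
t 4.5 rep [  49.2 -212.7    4. ] tilt [ 0.1 55.  -0.2] F [-0.2  0.3  0.8] q [ 0.22  0.61  0.63  2.12 -1.26  1.43  1.16]
visual tip [  52.3 -244.3   28.6]
top [[  1.  -7. -80.]
 [  5.  -4. -78.]
 [ 16.  14. -42.]
 [ 19.  17. -39.]]
scene [[-11. -10. -80.]
 [  0.  -8. -78.]
 [ 17.  13. -42.]
 [ 21.  15. -39.]]
```

There's no contact with the reported z at 4 mm, which confirms the visible tip: about 40 mm short, now at z≈28. Joint 5 is near its limit at -1.26, so I'll ease the tilt to 45° and slide the tip in under the tab.

```bash
cat >> h.py <<'E'
OFF=np.array([.004,.003,-.040])
def G(x,y,z,th): o=O(th); return P(x,y,z)-o.apply(OFF),o
E
python3 - <<'E'
from h import *
rows([G(48,-242,30,50),G(48,-235,28,45),G(48,-200,25,45),G(48,-170,23,45),G(48,-153,23,45)])
E
```

```text
[-0.0, -0.09, 0.0, -3.0, -4.0, 1.0]
[-0.0, -0.17, 0.0, -4.0, -4.0, 7.0]
[-0.0, -0.17, 0.0, 13.0, -4.0, 37.0]
[-0.0, -0.17, 0.0, 29.0, -4.0, 63.0]
[-0.0, -0.17, 0.0, 39.0, -4.0, 77.0]
```

Request:
{"op": "apply_moves", "data": {"steps": [[0, -0.09, 0, -3, -4, 1, -1], [0, -0.17, 0, -4, -4, 7, -1], [0, -0.17, 0, 2, -4, 17, -1], [0, -0.17, 0, 8, -4, 27, -1], [0, -0.17, 0, 13, -4, 37, -1], [0, -0.17, 0, 18, -4, 45, -1], [0, -0.17, 0, 24, -4, 54, -1], [0, -0.17, 0, 29, -4, 63, -1], [0, -0.17, 0, 34, -4, 70, -1], [0, -0.17, 0, 37, -4, 74, -1], [0, -0.17, 0, 39, -4, 77, -1], [0, -0.17, 0, 39, -4, 77, -1]]}}

```text
time: 5.6
ee_pos: [0.4985, -0.0045, -0.008]
eef_rot: [0.796, 0.467, 0.332, -0.195]
ft_force: [0.6, -0.9, -0.0]
width: 0.0001
grip_force: 0.0
```

```bash
python3 - <<'E'
from h import *
p,o=tip()
c=cam('top'); d=cam('scene')
im=np.hstack([cv2.resize(k,(400,400),interpolation=cv2.INTER_CUBIC) for k in(c['pixels'][205:285,285:365],d['pixels'][135:215,270:350])])
cv2.imwrite('pics/u.png',im[...,::-1])
# leaf angle estimate + next lift rows
def lift(phi,s=-152,th=45,x=48,off=0):
    # tip centre so finger (half 10 thick) just reaches the underside of leaf at angle phi
    f=np.radians(phi); t=np.radians(th); L=np.array([-np.cos(f),np.sin(f)]); n=np.array([np.sin(f),np.cos(f)])
    d=np.array([np.sin(t),-np.cos(t)]); u=np.array([np.cos(t),np.sin(t)])
    T=L*(-s)                             # then shift along -n until nothing penetrates
    pts=[10*u,-10*u]+[10*u-k*d for k in range(0,45,1)]
    pen=max((T+q)@n for q in pts if (T+q)@L<161)+2-off
    T=T-n*pen; return G(x,T[0],T[1]+52,th)
rows([lift(f) for f in(3,8,14,20,26,32,38,44)])
E
```

```text
t 5.6 rep [  44.8 -126.9   -8. ] tilt [ 0.1 45.3 -0.2] F [ 0.6 -0.9 -0. ] q [ 0.01  0.43  0.53  2.2  -1.25  1.1   0.92]
visual tip [  47.9 -153.9   21.6]
[-0.0, -0.0, 0.0, 10.0, -0.0, -9.0]
[-0.0, -0.0, 0.0, 21.0, -0.0, -21.0]
[-0.0, -0.0, 0.0, 35.0, -0.0, -33.0]
[-0.0, -0.0, 0.0, 49.0, -0.0, -42.0]
[-0.0, -0.0, 0.0, 65.0, -0.0, -51.0]
[-0.0, -0.0, 0.0, 81.0, 0.0, -57.0]
[-0.0, -0.0, 0.0, 97.0, 0.0, -61.0]
[-0.0, -0.0, 0.0, 114.0, 0.0, -63.0]
```

View pics/u.png

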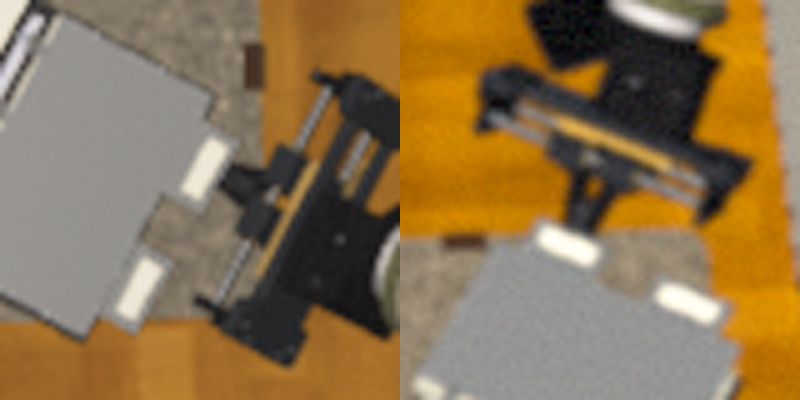

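The finger goes under the far tab in both halves (left at (230,180), right at (575,230)). The near tab is clear and there's no force. Now I'll lift.

Request:
{"op": "apply_moves", "data": {"steps": [[0, 0, 0, 5, 0, -5, -1], [0, 0, 0, 10, 0, -9, -1], [0, 0, 0, 14, 0, -13, -1], [0, 0, 0, 18, 0, -17, -1], [0, 0, 0, 21, 0, -21, -1], [0, 0, 0, 28, 0, -27, -1], [0, 0, 0, 35, 0, -33, -1], [0, 0, 0, 42, 0, -38, -1], [0, 0, 0, 49, 0, -42, -1], [0, 0, 0, 57, 0, -47, -1], [0, 0, 0, 65, 0, -51, -1], [0, 0, 0, 65, 0, -51, -1]]}}

```text
time: 6.7
ee_pos: [0.5039, 0.0035, 0.076]
eef_rot: [0.796, 0.467, 0.333, -0.194]
ft_force: [0.4, 1.0, 0.5]
width: 0.001
grip_force: 0.0
```

```bash
cat >> h.py <<'E'
def lift(phi,s=-152,th=45,x=48,off=0):
    f=np.radians(phi); t=np.radians(th); L=np.array([-np.cos(f),np.sin(f)]); n=np.array([np.sin(f),np.cos(f)])
    d=np.array([np.sin(t),-np.cos(t)]); u=np.array([np.cos(t),np.sin(t)])
    T=L*(-s); q=[10*u,-10*u]+[10*u-k*d for k in range(0,45)]
    T=T-n*(max((T+a)@n for a in q if (T+a)@L<161)+2-off); return G(x,T[0],T[1]+52,th)
def angle():
    # leaf angle from the clouds: median polar angle of grey-plate points near binder x -85..0
    for n in('top','scene'):
        z=pts(cam(n)); b=(z-H).reshape(-1,3); x,y,h=b@EX,b@EY,b[:,2]
        rr=np.hypot(y,h); a=np.degrees(np.arctan2(h,-y)); m=(rr>.06)&(rr<.128)&(abs(x)<.09)&(h>-.012)
        hist,e=np.histogram(a[m],bins=np.arange(-12,200,4)); print(n,{int(e[i]):int(hist[i]) for i in range(len(hist)) if hist[i]>8})
E
python3 - <<'E'
from h import *
tip(); angle()
rows([lift(f,th=t) for f,t in((32,45),(38,45),(44,45),(50,45),(56,42),(62,40),(68,40))])
E
```

```text
t 6.7 rep [  45.6 -117.2   76. ] tilt [-0.  45.3 -0.3] F [0.4 1.  0.5] q [-0.07  0.22  0.58  2.18 -1.08  1.11  0.68]
visual tip [  48.6 -144.3  105.5]
top {-4: 67, 0: 10, 20: 92, 24: 706, 28: 247, 172: 11, 176: 303}
scene {-4: 13, 20: 55, 24: 726, 28: 315, 32: 15, 176: 365}
[-0.0, -0.01, 0.0, 15.0, 0.0, -6.0]
[-0.0, -0.01, 0.0, 32.0, 0.0, -10.0]
[-0.0, -0.01, 0.0, 49.0, 0.0, -12.0]
[-0.0, -0.01, 0.0, 65.0, 0.0, -13.0]
[-0.0, -0.06, 0.0, 79.0, 0.0, -12.0]
[-0.0, -0.09, 0.0, 93.0, 0.0, -10.0]
[-0.0, -0.09, 0.0, 109.0, 0.0, -5.0]
```

The leaf stands at about 26°, as modelled, and the lower leaf is still flat. I'll carry on.

Request:
{"op": "apply_moves", "data": {"steps": [[0, 0, 0, 8, 0, -3, -1], [0, 0, 0, 15, 0, -6, -1], [0, 0, 0, 24, 0, -8, -1], [0, 0, 0, 32, 0, -10, -1], [0, 0, 0, 40, 0, -11, -1], [0, 0, 0, 49, 0, -12, -1], [0, 0, 0, 57, 0, -13, -1], [0, 0, 0, 65, 0, -13, -1], [0, -0.03, 0, 72, 0, -13, -1], [0, -0.06, 0, 79, 0, -12, -1], [0, -0.08, 0, 86, 0, -11, -1], [0, -0.09, 0, 93, 0, -10, -1], [0, -0.09, 0, 101, 0, -8, -1], [0, -0.09, 0, 109, 0, -5, -1], [0, -0.09, 0, 109, 0, -5, -1]]}}

```text
time: 8.05
ee_pos: [0.5394, 0.0687, 0.1558]
eef_rot: [0.81, 0.475, 0.296, -0.174]
ft_force: [-0.5, -0.1, -0.5]
width: 0.0006
grip_force: 0.0
```

```bash
python3 - <<'E'
from h import *
tip(); angle()
rows([lift(f,s=s,th=t,x=x) for f,s,t,x in((76,-150,40,46),(84,-148,40,44),(92,-144,40,42),(100,-140,38,40),(108,-136,36,36),(116,-132,34,32),(124,-128,30,28),(132,-125,27,24))])
E
```

```text
t 8.05 rep [ 44.4 -43.1 155.8] tilt [ 0.1 40.2 -0.3] F [-0.5 -0.1 -0.5] q [-0.24  0.03  0.5   2.09 -0.84  1.02  0.21]
visual tip [ 47.5 -67.3 187.7]
top {-8: 148, -4: 433, 0: 90, 64: 67, 68: 375, 172: 15, 176: 285}
scene {-4: 142, 0: 44, 64: 250, 68: 638, 172: 11, 176: 362}
[-0.0, -0.0, 0.0, 20.0, -1.0, 8.0]
[-0.0, -0.0, 0.0, 38.0, -3.0, 19.0]
[-0.0, -0.0, 0.0, 53.0, -5.0, 34.0]
[-0.0, -0.04, 0.0, 64.0, -7.0, 51.0]
[-0.0, -0.07, 0.0, 72.0, -11.0, 69.0]
[-0.0, -0.11, 0.0, 78.0, -15.0, 87.0]
[-0.0, -0.18, 0.0, 78.0, -19.0, 105.0]
[-0.0, -0.23, 0.0, 78.0, -23.0, 123.0]
```

Request:
{"op": "apply_moves", "data": {"steps": [[0, 0, 0, 10, 0, 4, -1], [0, 0, 0, 20, -1, 8, -1], [0, 0, 0, 29, -2, 13, -1], [0, 0, 0, 38, -3, 19, -1], [0, 0, 0, 46, -4, 26, -1], [0, 0, 0, 53, -5, 34, -1], [0, -0.02, 0, 59, -6, 42, -1], [0, -0.04, 0, 64, -7, 51, -1], [0, -0.06, 0, 68, -9, 60, -1], [0, -0.07, 0, 72, -11, 69, -1], [0, -0.09, 0, 75, -13, 78, -1], [0, -0.11, 0, 78, -15, 87, -1], [0, -0.14, 0, 78, -17, 96, -1], [0, -0.18, 0, 78, -19, 105, -1], [0, -0.21, 0, 78, -21, 114, -1], [0, -0.23, 0, 78, -23, 123, -1], [0, -0.23, 0, 78, -23, 123, -1]]}}

```text
time: 9.57
ee_pos: [0.5857, 0.2027, 0.1098]
eef_rot: [0.838, 0.493, 0.2, -0.118]
ft_force: [-0.3, 0.5, 0.3]
width: 0.0006
grip_force: 0.0
```

```bash
python3 - <<'E'
from h import *
tip(); angle()
rows([lift(f,s=s,th=t,x=x) for f,s,t,x in((138,-123,24,20),(145,-120,20,16),(152,-118,15,12),(159,-116,10,8),(166,-115,6,5),(172,-115,3,2),(177,-115,0,0))])
E
```

```text
t 9.57 rep [ 18.6  96.4 109.8] tilt [ 0.2 26.8 -0.4] F [-0.3  0.5  0.3] q [-0.5   0.16  0.34  1.94 -0.58  0.83 -0.33]
visual tip [ 21.8  80.1 146.4]
top {-8: 23, -4: 52, 128: 75, 132: 150, 176: 90}
scene {-8: 38, -4: 321, 0: 67, 128: 218, 132: 175, 176: 335}
[-0.0, -0.05, 0.0, 1.0, -3.0, 12.0]
[-0.0, -0.12, 0.0, -1.0, -7.0, 27.0]
[-0.0, -0.21, 0.0, -5.0, -11.0, 41.0]
[-0.0, -0.3, 0.0, -10.0, -15.0, 55.0]
[-0.0, -0.37, 0.0, -16.0, -18.0, 68.0]
[-0.0, -0.42, 0.0, -21.0, -21.0, 79.0]
[-0.0, -0.47, 0.0, -26.0, -23.0, 88.0]
```

The leaf is at 132°. Next it goes down to about 172°, with a check before the final press.

Request:
{"op": "apply_moves", "data": {"steps": [[0, -0.05, 0, 1, -3, 12, -1], [0, -0.08, 0, 0, -5, 19, -1], [0, -0.12, 0, -1, -7, 27, -1], [0, -0.16, 0, -3, -9, 34, -1], [0, -0.21, 0, -5, -11, 41, -1], [0, -0.25, 0, -7, -13, 48, -1], [0, -0.3, 0, -10, -15, 55, -1], [0, -0.34, 0, -13, -17, 62, -1], [0, -0.37, 0, -16, -18, 68, -1], [0, -0.4, 0, -18, -20, 74, -1], [0, -0.42, 0, -21, -21, 79, -1], [0, -0.42, 0, -21, -21, 79, -1]]}}

```text
time: 10.67
ee_pos: [0.5757, 0.2253, 0.0298]
eef_rot: [0.862, 0.506, 0.02, -0.013]
ft_force: [-0.3, 0.5, -0.4]
width: 0.0006
grip_force: 0.0
```

```bash
cat >> h.py <<'E'
def prof():
    for n in('top','scene'):
        z=pts(cam(n)); b=(z-H).reshape(-1,3); x,y,h=b@EX*1000,b@EY*1000,b[:,2]*1000+52
        for lo in(30,60,90,115,138): 
            for xs in((-85,-45),(28,70)):
                m=(x>xs[0])&(x<xs[1])&(y>lo)&(y<lo+16)&(h>30)&(h<90); print(n,lo,xs,m.sum(),np.median(h[m]).round(1) if m.any() else None,end='; ')
        print()
E
python3 - <<'E'
from h import *
tip(); angle(); prof()
rows([lift(f,s=s,th=t,x=x) for f,s,t,x in((176,-115,0,0),(180,-115,0,0),(183,-115,0,0),(185,-115,0,0))])
E
```

```text
t 10.67 rep [ -1.1 111.1  29.8] tilt [ 0.1  2.7 -0.3] F [-0.3  0.5 -0.4] q [-0.72  0.43  0.37  1.71 -0.22  1.   -0.78]
visual tip [  1.9 111.2  69.8]
top {-8: 204, -4: 714, 0: 145, 168: 42, 172: 42}
scene {-8: 67, -4: 362, 0: 98, 168: 241, 172: 150, 176: 25}
top 30 (-85, -45) 0 None; top 30 (28, 70) 60 58.5; top 60 (-85, -45) 0 None; top 60 (28, 70) 40 62.0; top 90 (-85, -45) 0 None; top 90 (28, 70) 0 None; top 115 (-85, -45) 0 None; top 115 (28, 70) 0 None; top 138 (-85, -45) 0 None; top 138 (28, 70) 0 None; 
scene 30 (-85, -45) 16 59.1; scene 30 (28, 70) 0 None; scene 60 (-85, -45) 16 63.8; scene 60 (28, 70) 6 65.0; scene 90 (-85, -45) 18 66.1; scene 90 (28, 70) 3 65.8; scene 115 (-85, -45) 103 54.0; scene 115 (28, 70) 60 69.6; scene 138 (-85, -45) 0 None; scene 138 (28, 70) 60 72.3; 
[0.0, -0.05, 0.0, -0.0, -4.0, 9.0]
[0.0, -0.05, 0.0, -0.0, -4.0, 18.0]
[0.0, -0.05, 0.0, -1.0, -4.0, 23.0]
[0.0, -0.05, 0.0, -1.0, -4.0, 27.0]
```

Request:
{"op": "apply_moves", "data": {"steps": [[0, -0.03, 0, 0, -2, 4, -1], [0, -0.05, 0, 0, -4, 9, -1], [0, -0.05, 0, 0, -4, 13, -1], [0, -0.05, 0, 0, -4, 16, -1], [0, -0.05, 0, 0, -4, 18, -1], [0, -0.05, 0, 0, -4, 18, -1]]}}

```text
time: 11.37
ee_pos: [0.5734, 0.2284, 0.0144]
eef_rot: [0.863, 0.506, 0.0, -0.001]
ft_force: [-7.3, 0.8, 14.6]
width: 0.0005
grip_force: 7.0
```

```bash
python3 - <<'E'
from h import *
tip(); angle()
E
```

```text
t 11.37 rep [ -4.8 112.7  14.4] tilt [ 0.1  0.1 -0.3] F [-7.3  0.8 14.6] q [-0.74  0.48  0.37  1.68 -0.2   1.02 -0.82]
visual tip [ -1.7 114.6  54.4]
top {-8: 211, -4: 701, 0: 163, 132: 26, 172: 21, 176: 123}
scene {-8: 47, -4: 287, 0: 76, 172: 12, 176: 192}
```

There's 14.6 N on the tip, so the leaf is at its stop. I'll withdraw straight up and check.

Request:
{"op": "apply_moves", "data": {"steps": [[0, 0, 0, 0, 0, -5, -1], [0, 0, 0, 0, 0, -20, -1], [0, 0, 0, 0, 0, -50, -1], [0, 0, 0, -20, -10, -85, -1], [0, 0, 0, -50, -35, -120, -1], [0, 0, 0, -60, -75, -150, -1], [0, 0, 0, -60, -115, -160, -1], [0, 0, 0, -60, -155, -160, -1], [0, 0, 0, -60, -195, -160, -1], [0, 0, 0, -60, -220, -160, -1], [0, 0, 0, -60, -220, -160, -1], [0, 0, 0, -60, -220, -160, -1]]}}

```text
time: 12.47
ee_pos: [0.3508, 0.2837, 0.1733]
eef_rot: [0.862, 0.507, 0.0, -0.0]
ft_force: [0.6, 0.0, -0.6]
width: 0.0005
grip_force: 0.0
```

```bash
python3 - <<'E'
from h import *
tip(); angle(); prof()
d=cam('top'); cv2.imwrite('pics/end.png',cv2.resize(d['pixels'][150:300,145:345],None,fx=4,fy=4,interpolation=cv2.INTER_CUBIC)[...,::-1])
E
```

```text
t 12.47 rep [-225.6   51.2  173.3] tilt [ 0.   0.  -0.5] F [ 0.6  0.  -0.6] q [-1.03 -0.06  0.24  1.92  0.01  1.28 -1.3 ]
visual tip [-222.6   53.2  213.3]
top {-12: 9, -8: 223, -4: 680, 0: 163, 172: 74, 176: 632}
scene {-8: 100, -4: 628, 0: 180, 172: 81, 176: 798}
top 30 (-85, -45) 56 53.6; top 30 (28, 70) 59 54.4; top 60 (-85, -45) 56 53.5; top 60 (28, 70) 59 54.1; top 90 (-85, -45) 61 54.0; top 90 (28, 70) 59 52.6; top 115 (-85, -45) 50 53.1; top 115 (28, 70) 57 53.3; top 138 (-85, -45) 0 None; top 138 (28, 70) 60 53.7; 
scene 30 (-85, -45) 56 53.9; scene 30 (28, 70) 61 54.2; scene 60 (-85, -45) 61 53.8; scene 60 (28, 70) 58 54.1; scene 90 (-85, -45) 61 54.5; scene 90 (28, 70) 57 54.6; scene 115 (-85, -45) 85 52.0; scene 115 (28, 70) 60 53.9; scene 138 (-85, -45) 0 None; scene 138 (28, 70) 60 53.8;
```

View pics/end.png

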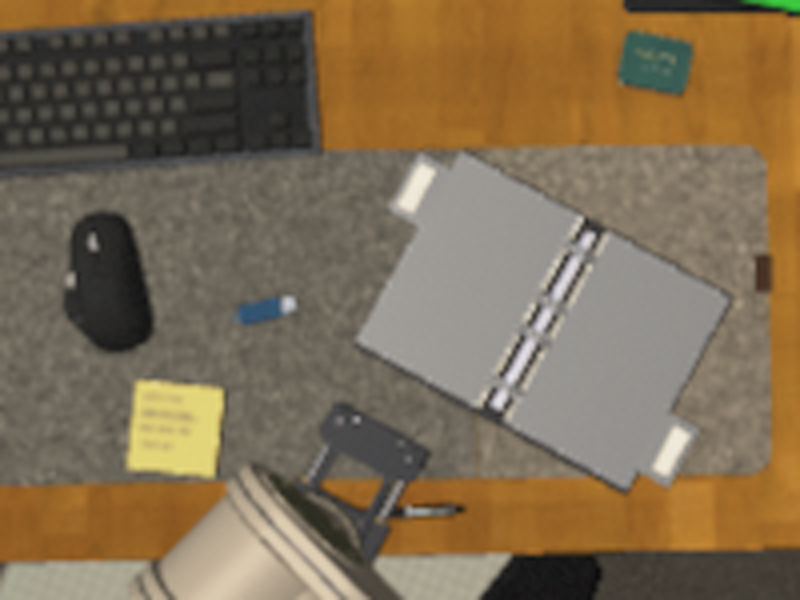

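The upper leaf lies flat on the left (tab at (415,187), level at 54 mm all across). The lower leaf is still on the right (tab at (672,450)), the other things in view are where they were, and the hand is clear.

```bash
python3 -c "
from bench import r
print(r.close_job())"
```

```text
the job is handed in; nothing more can be done
None
```

The upper leaf now lies flat on the left-hand pages, the lower leaf stayed on the right, nothing else was touched, the hand is clear, and the job was handed in at about 12.5 s.

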